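# Zero the light gauge and hold its test vane in the guard slot

## Robot

A 6-joint arm with a two-finger parallel gripper is mounted at the origin on the work surface. World frame = base frame: x ahead of the robot, y to its left, z up, the work surface at z = 0. Lengths are in m, angles in degrees, forces in N, time in s.
With the tool pointing down it reaches from about 0.375 to 0.9 m from the base axis. Payload 3.1 kg.
Tool frame: the origin (TCP) lies on the centre line of the jaws, within the pads' length; the fingertips stand finger_overhang ahead of it and the grasp point (between the pads) lies 5 mm behind it (finger_overhang is the distance from the TCP to the fingertips, in m); z points along the fingers, y is the line along which they close (so a half turn about z gives the same grasp; the last joint's range is limited). The gripper opens to 87 mm and grips with 3 to 60 N. Pads are 19 mm wide; open, the fingers measure 117 mm over their backs; the gripper's body (75 mm by 190 mm) begins 51 mm behind the grasp point.
Start: joints at [53.543, 30.224, 82.088, -0, 67.689, -10.227], TCP at [0.276, 0.561, 0.237] pointing down, gripper open.
Joint ranges: [-176.69, 176.69], [-43.24, 126.21], [12.49, 139.97], [-82, 262], [0, 151.66], [-163.58, 163.58]. Speed limits (degrees/s): [159.86, 159.86, 180, 180, 180, 180].

## Interface

Orientations are given as a 3x3 rotation matrix whose columns are the frame's x, y, z axes.
In Python, from rig import read_state, capture, calibration, hand_in, finger_overhang gives the robot as it stands.
- The arm moves only by the tool send_rows, never from a script. Its argument "plan" is a list of rows, each a list of 5 numbers: the closure in counts, from 0 (fully open) to 255 (shut), then the shift along the tool's x, y, z in m, then the turn about the tool's z in rad. A call has 1 to 20 rows; each row shifts and turns the commanded pose from where the row before left it, along the tool's axes as they then stand; what a row does not reach is not made up. A row lasts 1/12 s, in which the tool goes at most 41.7 mm and 7.16 degrees, less where a joint would pass 70% of its speed; a pose out of reach is approached as far as the arm can. A call is refused whole if a number of a shift passes 0.0417 or a number of a turn 0.125, either way. A call with a gripper value outside its range is refused whole. The fingers move at their own pace and stop on an object; the grip force is fixed at half the most. Time passes only in rows, so rows that do not move let the fingers close. It gives the time, the measured TCP pose, the force, the opening and the grip force at its end, in the units of the state.
- read_state(): the state, without advancing time (a new reading comes with each control period).
- capture(name): name is "side" or "top"; returns (picture, depth): 420x560x3 uint8, blue, green, red; 420x560 float32, m along the optical axis (not along the pixel's ray), 0 where there is no reading.
- calibration(name): a dict with "fx", "fy", "cx", "cy" (pixels), "dist_coeffs" ([k1, k2, p1, p2, k3] as OpenCV has them; the pictures are not rectified), "xyz" and "rotation" of the camera in the world. Camera axes: x right, y down, z forward; pixel columns grow to the right and rows downward; lengths in m; the calibration is good to about 2 mm. A picture is of the moment at which its call begins. calibration takes no time and is no camera call.
- hand_in(): hands the job in; it is judged then, once.
The state is a dict: "time_s": time; "joint_positions": joint angles; "qvel": joint speeds; "tau": joint torques, N m; "position": TCP position; "tcp_rot": TCP orientation; "force": force on the tool from outside, world axes, zero at the start; "moment": the same for the moment, N m; "opening": opening from 0.0 (shut) to 1.0 (fully open); "grasp_force": force on a finger pad.
Only numpy, scipy, OpenCV 4.12 (cv2) and the standard library are available. Lean on these libraries where they do the work, as an engineer would, in place of code of your own. Each camera call takes 0.05 s, during which the arm holds its last target. There are 200 camera calls.

## Task

Zero the light gauge by pressing its foot switch fully down to the stop for a moment and letting it come back up. Then lift the test vane out of its wooden holder by the handle, pass its steel blade down through the slot in the gauge's cover until the dark line round the blade is level with the top of the cover, and finish while holding it there upright in the gripper, collar clear of the cover and blade not wedged hard against the slot. Leave the mug, dynamometer and carton where they are.

Things in the scene. Friction and masses are not known exactly. Their poses are not given: they have to be found in the camera images.
- pedal_base: Grey base of the foot switch, 130 x 90 x 12 mm, fixed to the table (it stands anywhere in the work area, turned up to 0.5 rad). Origin: centre of its underside; x runs along the pedal from the free end of the tread to the hinge, z up. The hinge axis is parallel to its y, at x = +50 mm, z = 32 mm.
- pedal (a joint): Angle of the dark steel tread, 112 mm long x 72 mm wide x 8 mm thick, with rubber ribs: 0 = up (sloping 0.28 rad, the free end high), 0.22 rad = fully down at the stop. A return spring resists: at 90 mm from the hinge about 3 N to start and 8 N at the stop; it springs back up when let go.
- tread (a point): Point to press: on the top face of the tread, in the middle of its width, 90 mm from the hinge (20 mm from the free end). It moves with the tread: about 60 mm above the table when up, about 20 mm lower at the stop.
- reader: Light gauge, a grey case with an aluminium cover, 110 x 150 x 95 mm high, fixed to the table (turned up to 0.5 rad). Origin: centre of its underside; z up. A small dark display lies on the cover on the -y half, the guard slot in the +y half. Inside it is hollow; its floor is 89 mm below the top of the cover.
- slot (a point): Centre of the guard slot's mouth, level with the top of the cover, 95 mm above the table; at x 0, y +30 mm in the gauge's frame and with the same axes. The slot is 42 mm long (x) and 10 mm wide (y) with a small bevel and a thin dark steel bezel (62 x 27 mm, flush) round the mouth, straight through the 12 mm cover.
- holder: Beech holder block, 90 x 64 x 80 mm high, fixed to the table (turned up to 0.5 rad), with a slot 44 mm (x) by 12 mm (y) right through it from above. The vane hangs in it by the collar. Origin: centre of its underside; z up.
- vane: Test vane, 120 mm tall, about 0.15 to 0.3 kg, loose. From the bottom: steel blade 40 mm (x) by 8 mm (y) by 70 mm tall; collar 60 x 28 x 6 mm (70 to 76 mm up); black handle 36 mm (x) by 22 mm (y) by 44 mm tall (76 to 120 mm up), to be gripped across its 22 mm thickness. Origin: centre of the blade's lower end, 10 mm above the table in the holder; z up towards the handle. Half a turn about z makes no difference.
- vane_line (a point): Centre of the dark line round the blade, 35 mm above its lower end; same axes as the vane.
- mug: Bystander: white mug, 76 mm across, 85 mm high; origin: centre of its underside.
- dynamometer: Bystander: hand grip dynamometer lying flat, round steel dial 64 mm across with a blue T-shaped grip, about 140 x 130 mm, 30 mm high; origin: under the dial's centre, the grip towards its +x.
- carton: Bystander: flat cardboard carton 90 x 130 x 35 mm; origin: centre of its underside.
There are look-alikes about, which are no part of the job. Leave any red or yellow look-alike of the reader alone.

How it is judged:
By the outcome, as a careful person would: the job done as asked, in the order asked, and still so for the second after the job is handed in, while the arm keeps its last pose, push and grip.
It also fails if it takes over 64 s, if anything falls off the work surface, if the arm or the gripper's body presses on something with over 40 N, if the wrist force passes 120 N, or if a joint passes its speed limit or range.

## Working session

There is one attempt and no reset: what is moved stays moved. The work goes in short steps, Python scripts to look and compute and a tool call to move; the robot and the scene stay as the last step left them, time stands still between calls to the robot, and variables do not carry over. Pictures are saved under pics/ and viewed, at most 10 in all, crops included, and the job is handed in when it is done.

Besides the shell and the picture viewer there is one more tool, called after ">>>" as a command line: name --pt "numbers of a row" for each row, then --argument value for the rest. send_rows: Moves the arm, as the interface text tells. Its arguments: {"type":"object","properties":{"plan":{"type":"array","items":{"type":"array","items":{"type":"number"}}}},"required":["plan"]}

```bash
mkdir -p pics
cat > h.py <<'E'
import numpy as np, cv2
from rig import *
def pts(name, depth):
    c=calibration(name); K=np.array([[c['fx'],0,c['cx']],[0,c['fy'],c['cy']],[0,0,1]])
    v,u=np.mgrid[0:420,0:560]
    n=cv2.undistortPoints(np.stack([u,v],-1).reshape(-1,1,2).astype(float),K,np.array(c['dist_coeffs'])).reshape(420,560,2)
    P=np.dstack([n*depth[...,None],depth])
    return P@np.array(c['rotation']).T+np.array(c['xyz'])
E
python3 - <<'E'
from h import *
for n in ('top','side'):
    p,d=capture(n); np.savez('%s0.npz'%n,p=p,d=d,P=pts(n,d))
    cv2.imwrite('pics/%s0.png'%n,cv2.resize(p,(800,600)))
    c=calibration(n); print(n,c['xyz'],c['rotation'],c['fx'])
s=read_state();print(s, finger_overhang)
E
```

```text
top [ 0.45109662 -0.01263578  1.25235541] [[ 0.00484878 -0.99803464  0.06247684]
 [-0.99993623 -0.00547631 -0.0098769 ]
 [ 0.01019963 -0.06242497 -0.99799754]] 433.40415777576703
side [ 0.30505481 -0.98175479  0.65124957] [[ 0.9691701  -0.12205652  0.21403625]
 [-0.24638909 -0.48472993  0.8392433 ]
 [ 0.00131466 -0.86610571 -0.49985915]] 404.7114398124774
{'time_s': 0.1, 'joint_positions': array([ 5.35425265e+01,  3.02764010e+01,  8.21488049e+01, -1.12916482e-03,
        6.76881550e+01, -1.02255855e+01]), 'qvel': array([ 0.06235031, -0.13725478, -0.10106156, -0.1037455 , -0.02277443,
        0.02296018]), 'tau': array([-3.97137410e-04, -4.40988421e+01, -1.77149177e+01,  6.34846673e-02,
        5.34704095e-02, -3.90794980e-05]), 'position': array([0.27583679, 0.56013994, 0.23564117]), 'tcp_rot': array([[-8.97015632e-01,  4.41997294e-01, -1.16102411e-03],
       [ 4.41998693e-01,  8.97014263e-01, -1.60215426e-03],
       [ 3.33307339e-04, -1.95032855e-03, -9.99998043e-01]]), 'force': array([-0.74916163,  1.08376042, -0.82159312]), 'moment': array([-0.0565467 ,  0.03602458, -0.00223615]), 'grasp_force': 0.0, 'opening': 0.9954182466841429} 0.014
```

View pics/top0.png

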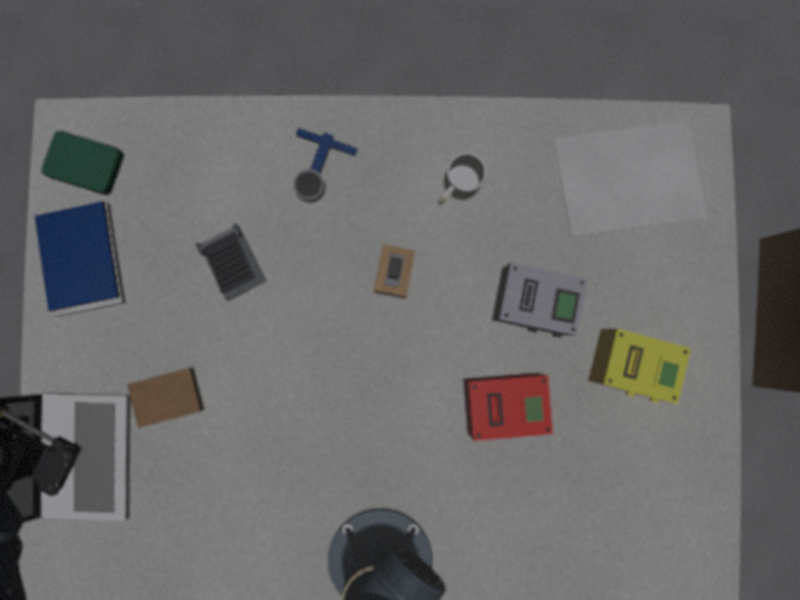

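View pics/side0.png

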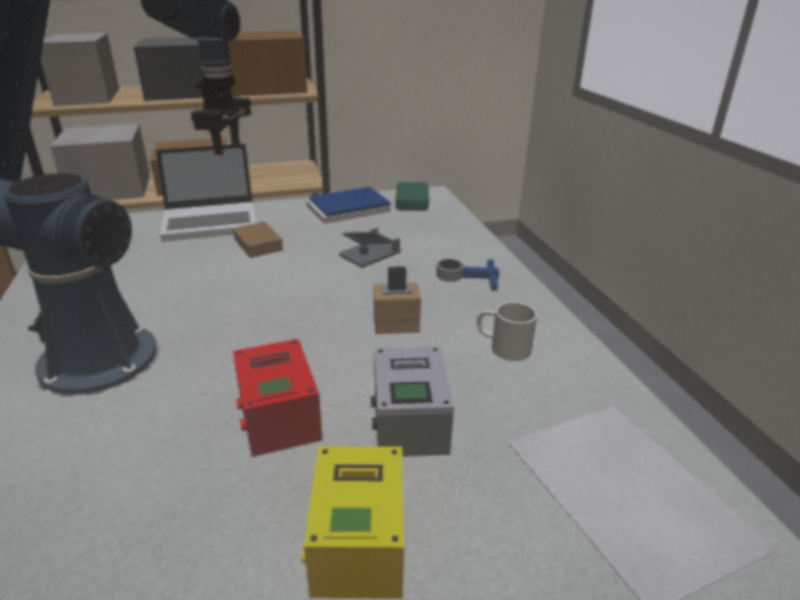

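The top view (800x600) shows the pedal near (232,262), the holder with vane near (395,270) and the grey gauge near (540,298). The side view agrees. Next I'll make crops and measure from depth.

Run:
```python
from h import *
z=np.load('top0.npz');p,d,P=z['p'],z['d'],z['P']
def crop(u,v,w=44):
    u=int(u*.7);v=int(v*.7);return cv2.resize(p[v-w:v+w,u-w:u+w],(400,400),interpolation=cv2.INTER_CUBIC),(u-w,v-w)
cs=[crop(232,262,33),crop(395,270,25),crop(540,298,36)]
cv2.imwrite('pics/c.png',cv2.resize(np.hstack([c[0] for c in cs]),(798,266)))
cv2.imwrite('pics/cc.png',np.vstack([np.hstack([cs[0][0][:300],cs[1][0][:300]]),np.hstack([cs[2][0][:300],cs[0][0][100:]])]))
print([c[1] for c in cs])
def rect(m,name):
    k,l,st,ce=cv2.connectedComponentsWithStats(m.astype(np.uint8)); i=1+np.argmax(st[1:,4])
    q=P[l==i]; r=cv2.minAreaRect(q[:,:2].astype(np.float32)*1000)
    print(name,len(q),q[:,2].min().round(4),np.median(q[:,2]).round(4),q[:,2].max().round(4),r, q.mean(0).round(4)); return q
def win(u,v,w):
    m=np.zeros(d.shape,bool);u=int(u*.7);v=int(v*.7);m[v-w:v+w,u-w:u+w]=1;return m&(d>0)
Z=P[...,2]
print('table',np.median(Z[250:280,150:300]))
rect(win(540,298,45)&(Z>.085),'reader')
rect(win(395,270,28)&(Z>.07),'holder')
rect(win(395,270,28)&(Z>.105),'handle')
rect(win(395,270,28)&(Z>.0825)&(Z<.1),'collar')
q=rect(win(232,262,38)&(Z>.028),'tread')
rect(win(232,262,38)&(Z>.006),'base')
A=np.c_[q[:,:2],np.ones(len(q))];co=np.linalg.lstsq(A,q[:,2],rcond=None)[0];print('slope',co, np.degrees(np.arctan2(co[1],co[0])),np.hypot(*co[:2]))
```

```text
[(129, 150), (251, 164), (342, 172)]
table 0.00016125697340441114
reader 2233 0.085 0.0958 0.1048 ((519.7380981445312, -308.44537353515625), (152.19644165039062, 111.6100845336914), 78.5994873046875) [ 0.5195 -0.3074  0.0959]
holder 777 0.0715 0.0811 0.1365 ((573.6904296875, -25.42987060546875), (63.869598388671875, 90.26087951660156), 79.2340316772461) [ 0.5726 -0.0251  0.0884]
handle 118 0.1155 0.1298 0.1365 ((573.672607421875, -25.500036239624023), (21.496212005615234, 35.89461898803711), 79.16498565673828) [ 0.5729 -0.0253  0.1296]
collar 112 0.0825 0.0859 0.0976 ((570.4381713867188, -29.195608139038086), (37.86570739746094, 71.6549301147461), 82.30797576904297) [ 0.5691 -0.0259  0.0863]
tread 1005 0.0284 0.052 0.0706 ((595.410888671875, 302.1225891113281), (118.8010025024414, 90.88412475585938), 27.34211540222168) [0.5929 0.3004 0.0518]
base 1408 0.0061 0.0451 0.0706 ((591.7376708984375, 302.2547607421875), (130.7750244140625, 95.21747589111328), 27.251121520996094) [0.5904 0.2941 0.0405]
slope [-0.24653975 -0.12853697  0.2366234 ] -152.464082771519 0.27803524997729273
```

View pics/c.png

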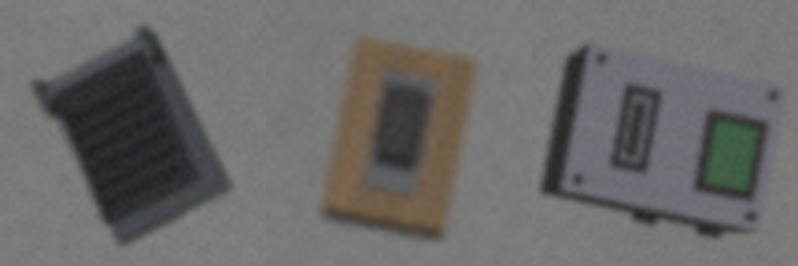

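Sizes match the specifications: reader 152x112, holder 64x90, handle 21.5x36. The pedal yaw is about 27.4° with the hinge towards +x, and the tread point is about (0.561, 0.286). The slot in the crop at (636,128) is at about (0.526, -0.279). First move: over the tread with the gripper shut.

>>> send_rows --pt "255 -0.0314 -0.01 0 0" --pt "255 -0.0314 -0.01 0 0" --pt "255 -0.0314 -0.01 0 0" --pt "255 -0.0314 -0.01 0 0" --pt "255 -0.0314 -0.01 0 0" --pt "255 -0.0314 -0.01 0 0" --pt "255 -0.0314 -0.01 0 0" --pt "255 -0.0314 -0.01 0 0" --pt "255 -0.0314 -0.01 0 0" --pt "255 -0.0314 -0.01 0 0" --pt "255 -0.0314 -0.01 0 0" --pt "255 -0.0314 -0.01 0 0" --pt "255 0 0 0 -0.117" --pt "255 0 0 0 -0.117" --pt "255 0 0 0 -0.117" --pt "255 0 0 0 -0.117" --pt "255 0 0 0 -0.117" --pt "255 0 0 0 -0.117" --pt "255 0 0 0 -0.117" --pt "255 0 0 0 -0.117"

```text
time_s: 1.77
position: [0.5608, 0.2863, 0.236]
tcp_rot: [[-0.885, -0.465, -0.001], [-0.465, 0.885, -0.0], [0.001, 0.0, -1.0]]
force: [0.4, 0.1, 0.1]
opening: 0.005
grasp_force: 0.0
```

Run:
```python
from h import *
s=read_state();print(s['time_s'],s['position'].round(4),s['tcp_rot'].round(4),s['force'],s['joint_positions'].round(1),s['opening'])
z=np.load('top0.npz');P=z['P'];print('slot px',P[206,370],P[207,370])
```

```text
1.7667 [0.5608 0.2863 0.236 ] [[-8.852e-01 -4.652e-01 -1.200e-03]
 [-4.652e-01  8.852e-01 -3.000e-04]
 [ 1.200e-03  3.000e-04 -1.000e+00]] [0.41215825 0.09568209 0.09381289] [  16.9   30.7   81.4    0.    68.1 -100.8] 0.005043659016874861
slot px [ 0.53264513 -0.30111703  0.00488634] [ 0.52980894 -0.30135924  0.00372621]
```

>>> send_rows --pt "255 0 0 0.03 0" --pt "255 0 0 0.03 0" --pt "255 0 0 0.03 0" --pt "255 0 0 0.03 0" --pt "255 0 0 0.03 0" --pt "255 0 0 0 0" --pt "255 0 0 0 0" --pt "255 0 0 0.004 0" --pt "255 0 0 0.004 0" --pt "255 0 0 0.004 0" --pt "255 0 0 0.004 0" --pt "255 0 0 0 0" --pt "255 0 0 0 0"

```text
time_s: 2.85
position: [0.5615, 0.2865, 0.0713]
tcp_rot: [[-0.888, -0.46, 0.001], [-0.46, 0.888, 0.0], [-0.001, -0.0, -1.0]]
force: [-0.1, 0.1, 3.0]
opening: 0.002
grasp_force: 1.6
```

>>> send_rows --pt "255 0 0 0.003 0" --pt "255 0 0 0.003 0" --pt "255 0 0 0.003 0" --pt "255 0 0 0.003 0" --pt "255 0 0 0 0" --pt "255 0 0 0 0"

```text
time_s: 3.35
position: [0.5599, 0.2857, 0.0582]
tcp_rot: [[-0.888, -0.46, -0.003], [-0.46, 0.888, -0.002], [0.003, 0.0, -1.0]]
force: [-2.2, -2.1, 6.4]
opening: 0.006
grasp_force: 3.0
```

>>> send_rows --pt "255 0 0 0.002 0" --pt "255 0 0 0.002 0" --pt "255 0 0 0 0" --pt "255 0 0 0 0"

```text
time_s: 3.68
position: [0.5599, 0.2857, 0.0557]
tcp_rot: [[-0.888, -0.461, -0.003], [-0.461, 0.888, -0.002], [0.003, -0.0, -1.0]]
force: [-4.3, -3.5, 13.7]
opening: 0.005
grasp_force: 6.6
```

>>> send_rows --pt "255 0 0 0.002 0" --pt "255 0 0 0 0" --pt "255 0 0 0 0"

```text
time_s: 3.93
position: [0.5598, 0.2857, 0.0553]
tcp_rot: [[-0.888, -0.461, -0.003], [-0.461, 0.888, -0.002], [0.003, -0.0, -1.0]]
force: [-5.9, -4.4, 22.4]
opening: 0.004
grasp_force: 10.8
```

>>> send_rows --pt "255 0 0 0.001 0" --pt "255 0 0 0 0" --pt "255 0 0 0 0" --pt "255 0 0 0 0" --pt "255 0 0 0 0" --pt "255 0 0 0 0" --pt "255 0 0 0 0"

```text
time_s: 4.52
position: [0.5599, 0.2857, 0.0551]
tcp_rot: [[-0.887, -0.461, -0.002], [-0.461, 0.887, -0.002], [0.003, -0.0, -1.0]]
force: [-7.6, -4.6, 26.3]
opening: 0.006
grasp_force: 12.8
```

>>> send_rows --pt "255 0 0 -0.005 0" --pt "255 0 0 -0.01 0" --pt "255 0 0 -0.015 0" --pt "255 0 0 -0.025 0" --pt "255 0 0 -0.03 0" --pt "255 0 0 -0.03 0" --pt "255 0 0 -0.03 0" --pt "255 0 0 -0.03 0" --pt "255 0 0 0 0" --pt "255 0 0 0 0"

```text
time_s: 5.35
position: [0.5625, 0.2871, 0.2284]
tcp_rot: [[-0.888, -0.46, 0.005], [-0.46, 0.888, 0.002], [-0.005, -0.001, -1.0]]
force: [0.4, -0.0, -0.1]
opening: 0.002
grasp_force: 0.0
```

Run:
```python
from h import *
p,d=capture('side'); cv2.imwrite('pics/s1.png',cv2.resize(p[130:210,190:350],(800,400)))
s=read_state();R=s['tcp_rot'];print(s['position'],R.round(4),s['force'],s['joint_positions'])
t=np.array([.5737,-.0255,0]);print('d tool',R.T@(t-s['position']*[1,1,0]))
```

```text
[0.56110522 0.28663651 0.22644939] [[-8.878e-01 -4.602e-01  5.000e-04]
 [-4.602e-01  8.878e-01  5.000e-04]
 [-6.000e-04  2.000e-04 -1.000e+00]] [-0.37526122 -0.53902431 -0.86634025] [ 1.69049574e+01  3.12310260e+01  8.19503291e+01  1.91496833e-02
  6.67841431e+01 -1.00501490e+02]
d tool [ 1.32457853e-01 -2.82918232e-01 -1.40259100e-04]
```

View pics/s1.png

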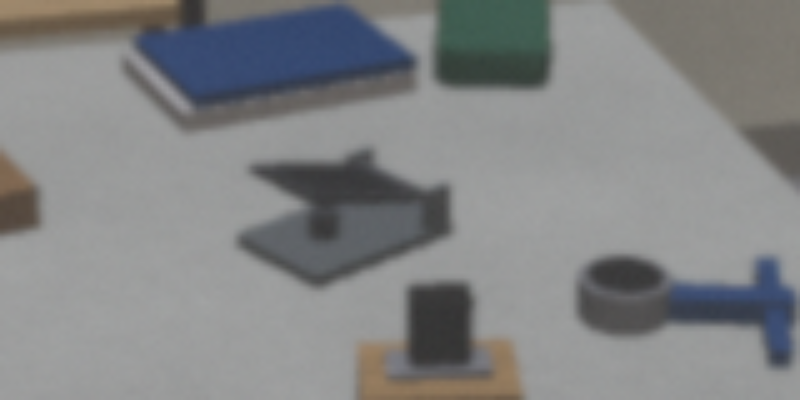

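The crop shows the tread back up, with its free end at (250,165) well above the base. Next: over the vane, opening the gripper.

>>> send_rows --pt "0 0.0147 -0.0314 0 0" --pt "0 0.0147 -0.0314 0 0" --pt "0 0.0147 -0.0314 0 0" --pt "0 0.0147 -0.0314 0 0" --pt "0 0.0147 -0.0314 0 0" --pt "0 0.0147 -0.0314 0 0" --pt "0 0.0147 -0.0314 0 0" --pt "0 0.0147 -0.0314 0 0" --pt "0 0.0147 -0.0314 0 0" --pt "0 0 0 0 0.1112" --pt "0 0 0 0 0.1112" --pt "0 0 0 0 0.1112" --pt "0 0 0 0 0.1112" --pt "0 0 0 0 0.1112" --pt "0 0 0 0 0.1112" --pt "0 0 0 0 0" --pt "0 0 0 0 0"

```text
time_s: 6.82
position: [0.5728, -0.0251, 0.2247]
tcp_rot: [[-0.983, 0.185, -0.003], [0.185, 0.983, 0.001], [0.004, 0.0, -1.0]]
force: [0.5, -0.1, 0.1]
opening: 0.998
grasp_force: 0.0
```

Run:
```python
from h import *
s=read_state();R=s['tcp_rot'];print(s['position'],R.round(4),s['force'],s['joint_positions'])
print('ang y',np.degrees(np.arctan2(R[1,1],R[0,1])))
t=np.array([.5737,-.0255,0]);print('d tool',R.T@(t-s['position']*[1,1,0]))
```

```text
[ 0.57283012 -0.02507724  0.22470825] [[-9.827e-01  1.851e-01 -3.400e-03]
 [ 1.851e-01  9.827e-01  9.000e-04]
 [ 3.500e-03  3.000e-04 -1.000e+00]] [ 0.5411165  -0.14067038  0.07645775] [-1.36714654e+01  2.71272795e+01  9.02318116e+01  5.32732387e-03
  6.28437491e+01 -9.30082457e+01]
ang y 79.33431327702245
d tool [-9.33092866e-04 -2.54457230e-04 -3.36304175e-06]
```

>>> send_rows --pt "0 0 0 0.025 0" --pt "0 0 0 0.025 0" --pt "0 0 0 0.025 0" --pt "0 0 0 0.025 0" --pt "0 0 0 0.01 0" --pt "0 0 0 0.01 0" --pt "0 0 0 0 0" --pt "0 0 0 0 0" --pt "0 0 0 0 0"

```text
time_s: 7.57
position: [0.5747, -0.0255, 0.1076]
tcp_rot: [[-0.982, 0.187, 0.002], [0.187, 0.982, -0.001], [-0.002, -0.0, -1.0]]
force: [-0.0, -0.1, -0.7]
opening: 1.001
grasp_force: 0.0
```

>>> send_rows --pt "255 0 0 0 0" --pt "255 0 0 0 0" --pt "255 0 0 0 0" --pt "255 0 0 0 0" --pt "255 0 0 0 0" --pt "255 0 0 0 0" --pt "255 0 0 0 0" --pt "255 0 0 0 0" --pt "255 0 0 0 0" --pt "255 0 0 0 0"

```text
time_s: 8.4
position: [0.5737, -0.0253, 0.1065]
tcp_rot: [[-0.982, 0.188, -0.0], [0.188, 0.982, 0.0], [0.0, -0.0, -1.0]]
force: [0.3, 0.3, -0.1]
opening: 0.328
grasp_force: 0.0
```

>>> send_rows --pt "255 0 0 0 0" --pt "255 0 0 0 0" --pt "255 0 0 0 0" --pt "255 0 0 0 0" --pt "255 0 0 0 0" --pt "255 0 0 0 0"

```text
time_s: 8.9
position: [0.5738, -0.0252, 0.1065]
tcp_rot: [[-0.982, 0.188, 0.0], [0.188, 0.982, 0.0], [0.0, 0.0, -1.0]]
force: [0.3, 0.4, -1.5]
opening: 0.253
grasp_force: 30.0
```

Run:
```python
from h import *
s=read_state();print(s['position'],s['tcp_rot'].round(4),s['force'],s['moment'],s['opening'],s['grasp_force'])
```

```text
[ 0.57375287 -0.02524049  0.10650769] [[-9.822e-01  1.879e-01  0.000e+00]
 [ 1.879e-01  9.822e-01  1.000e-04]
 [ 0.000e+00  1.000e-04 -1.000e+00]] [ 0.33239926  0.43006752 -1.46184812] [ 0.11770148 -0.06485652  0.03944753] 0.2528122466542641 30.006834984087618
```

>>> send_rows --pt "255 0 0 -0.005 0" --pt "255 0 0 -0.01 0" --pt "255 0 0 -0.01 0" --pt "255 0 0 -0.015 0" --pt "255 0 0 -0.015 0" --pt "255 0 0 -0.015 0" --pt "255 0 0 -0.015 0" --pt "255 0 0 -0.015 0" --pt "255 0 0 -0.01 0" --pt "255 0 0 -0.01 0" --pt "255 0 0 0 0" --pt "255 0 0 0 0" --pt "255 0 0 0 0"

```text
time_s: 9.98
position: [0.5731, -0.0252, 0.2259]
tcp_rot: [[-0.982, 0.188, -0.002], [0.188, 0.982, 0.0], [0.002, 0.0, -1.0]]
force: [0.7, -0.5, -2.4]
opening: 0.25
grasp_force: 30.0
```

Run:
```python
from h import *
s=read_state();R=s['tcp_rot'];print(s['position'],R.round(4),s['force'],s['moment'],s['opening'],s['grasp_force'])
t=np.array([.5255,-.2792,0]);print('d tool',R.T@(t-s['position']*[1,1,0]))
```

```text
[ 0.57312895 -0.02521806  0.22592615] [[-9.822e-01  1.880e-01 -1.500e-03]
 [ 1.880e-01  9.822e-01  4.000e-04]
 [ 1.500e-03  1.000e-04 -1.000e+00]] [ 0.67310207 -0.54401523 -2.43213601] [0.0129451  0.01018508 0.07652376] 0.2497069956377107 30.001686615723884
d tool [-9.59177396e-04 -2.58407473e-01 -1.85692543e-05]
```

>>> send_rows --pt "255 0 -0.013 0 0.01" --pt "255 0 -0.025 0 0" --pt "255 0 -0.03 0 0" --pt "255 0 -0.03 0 0" --pt "255 0 -0.03 0 0" --pt "255 0 -0.03 0 0" --pt "255 0 -0.03 0 0" --pt "255 0 -0.03 0 0" --pt "255 0 -0.025 0 0" --pt "255 0 -0.015 0 0" --pt "255 0 0 0 0" --pt "255 0 0 0 0" --pt "255 0 0 0 0"

```text
time_s: 11.07
position: [0.5224, -0.2772, 0.2259]
tcp_rot: [[-0.98, 0.198, -0.001], [0.198, 0.98, 0.002], [0.002, 0.002, -1.0]]
force: [0.2, 0.6, -2.6]
opening: 0.246
grasp_force: 30.0
```

```bash
cat > m.py <<'E'
from h import *
def onplane(name,mask,z,w):
    c=calibration(name);P1=pts(name,np.ones((420,560)));o=np.array(c['xyz'])
    D=P1-o;Q=o+D*((z-o[2])/D[...,2])[...,None]; return Q
E
python3 - <<'E'
from m import *
for n in('top','side'):
    z=np.load(n+'0.npz');g=z['p'].astype(float).mean(2);Q=onplane(n,None,.095,None)
    c=np.array([.5255,-.2792]);a=np.radians(-11.3);ex=np.array([np.cos(a),np.sin(a)]);ey=np.array([-ex[1],ex[0]])
    u=(Q[...,:2]-c)@ex;v=(Q[...,:2]-c)@ey
    m=(abs(u)<.042)&(abs(v)<.0225)
    top=np.percentile(g[m],85);w=np.clip(top-g,0,None)*m; w[w<.25*w.max()]=0
    cu,cv_=(u*w).sum()/w.sum(),(v*w).sum()/w.sum()
    S=np.array([[(w*(u-cu)**2).sum(),(w*(u-cu)*(v-cv_)).sum()],[0,(w*(v-cv_)**2).sum()]])
    print(n,cu,cv_,c+cu*ex+cv_*ey,'dyaw',np.degrees(.5*np.arctan2(2*S[0,1],S[0,0]-S[1,1])))
    # same centroid for the case corners via minAreaRect already
p,d=capture('side');cv2.imwrite('pics/s2.png',cv2.resize(p[120:330,190:400],(600,600),interpolation=cv2.INTER_CUBIC))
s=read_state();R=s['tcp_rot'];print(s['position'],R.round(4),np.degrees(np.arctan2(R[1,1],R[0,1])))
# handle same way by the side camera: handle top centre at z=.13
E
```

```text
top -0.0001847163617677666 2.7669544146265748e-05 [ 0.52532429 -0.27913667] dyaw -0.42741885420549747
side -4.24897725297647e-05 -0.0001519348684821497 [ 0.52542856 -0.27934066] dyaw 0.9823484636622158
[ 0.52265065 -0.27687756  0.22610539] [[-0.9804  0.1968 -0.0011]
 [ 0.1968  0.9804  0.0015]
 [ 0.0013  0.0013 -1.    ]] 78.64748691095627
```

View pics/s2.png

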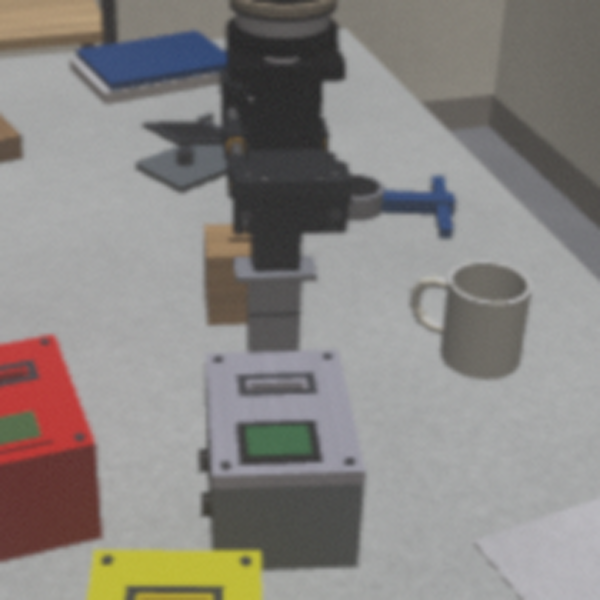

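The blade (line at about (273,313) in the crop) hangs upright above the gauge. Both cameras put the slot at (0.5254, -0.2792). I'll correct the position and lower partway.

>>> send_rows --pt "255 -0.0031 -0.0017 0 0" --pt "255 0 0 0.01 0" --pt "255 0 0 0.01 0" --pt "255 0 0 0.005 0" --pt "255 0 0 0 0" --pt "255 0 0 0 0" --pt "255 0 0 0 0" --pt "255 0 0 0 0"

```text
time_s: 11.78
position: [0.5258, -0.2807, 0.2018]
tcp_rot: [[-0.98, 0.198, 0.001], [0.198, 0.98, -0.0], [-0.001, -0.0, -1.0]]
force: [-0.9, -0.4, -1.6]
opening: 0.248
grasp_force: 30.0
```

```bash
cat > st.py <<'E'
from h import *
s=read_state();R=s['tcp_rot'];print(s['time_s'],s['position'].round(5),R.round(4),np.degrees(np.arctan2(R[1,1],R[0,1])),s['force'].round(2),s['moment'].round(3))
t=np.array([.5254,-.2792,0]);print('d tool mm',1000*R.T@(t-s['position']*[1,1,0]))
E
python3 st.py
python3 - <<'E'
from m import *
p,d=capture('side');P=pts('side',d)
cv2.imwrite('pics/s3.png',cv2.resize(p[200:275,245:345],(800,600),interpolation=cv2.INTER_CUBIC))
# blade front face points: between z .11 and .155
m=(P[...,2]>.108)&(P[...,2]<.16)&(abs(P[...,0]-.525)<.06)&(abs(P[...,1]+.28)<.05)
q=P[m];c=np.array([.5254,-.2792]);a=np.radians(-11.35);ex=np.array([np.cos(a),np.sin(a)]);ey=np.array([-ex[1],ex[0]])
u=(q[:,:2]-c)@ex;v=(q[:,:2]-c)@ey
k=abs(v+.004)<.006
print(len(q),k.sum(),'u',np.percentile(u[k],[0,2,50,98,100]),'v',np.percentile(v[k],[5,50,95]), 'yaw',np.degrees(np.polyfit(u[k],v[k],1)[0]),'tilt',np.polyfit(q[k,2],v[k],1)[0])
E
```

```text
11.7833 [ 0.52581 -0.28074  0.20184] [[-9.803e-01  1.977e-01  6.000e-04]
 [ 1.977e-01  9.803e-01 -5.000e-04]
 [-7.000e-04 -4.000e-04 -1.000e+00]] 78.59770630674292 [-0.88 -0.41 -1.58] [0.06  0.012 0.006]
d tool mm [ 7.06226255e-01  1.43311982e+00 -1.00788946e-03]
362 362 u [-0.0199605  -0.0198397  -0.00037052  0.01943845  0.02008938] v [-0.00795711 -0.00600215 -0.0037007 ] yaw -0.4633072496569765 tilt 0.006028048824451473
```

View pics/s3.png

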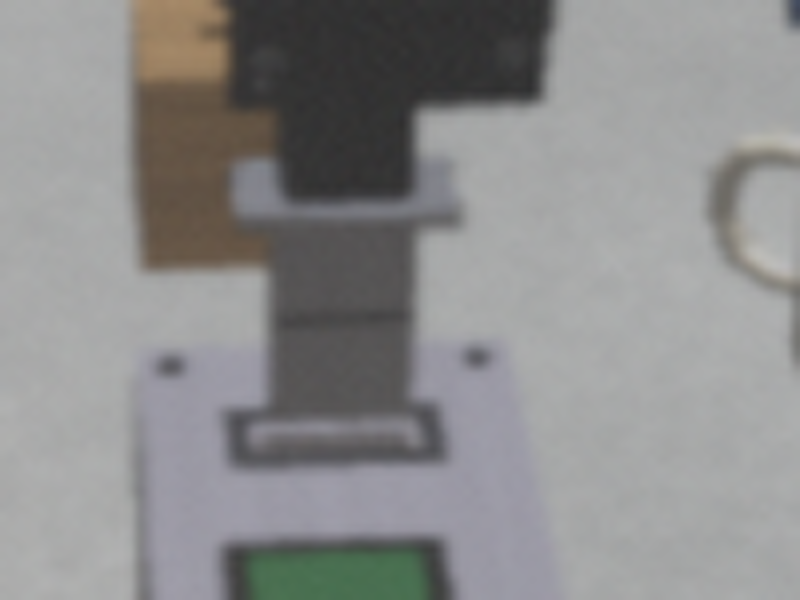

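The blade (columns 272-412, line at row 320) hangs above the slot, x-centred. Its front face is 1.5-2 mm too far towards -y, so I'll shift it and let it settle.

>>> send_rows --pt "255 0.0002 0.0016 0 0" --pt "255 0 0 0 0" --pt "255 0 0 0 0" --pt "255 0 0 0 0" --pt "255 0 0 0 0" --pt "255 0 0 0 0" --pt "255 0 0 0 0" --pt "255 0 0 0 0"

```text
time_s: 12.5
position: [0.5257, -0.2789, 0.2015]
tcp_rot: [[-0.98, 0.198, -0.0], [0.198, 0.98, -0.0], [0.0, -0.0, -1.0]]
force: [0.3, 0.3, -3.0]
opening: 0.252
grasp_force: 30.0
```

```bash
cat > bl.py <<'E'
from m import *
c=np.array([.5254,-.2792]);a=np.radians(-11.35);ex=np.array([np.cos(a),np.sin(a)]);ey=np.array([-ex[1],ex[0]])
for i in range(4):
    s=read_state();p,d=capture('side');P=pts('side',d)
    m=(P[...,2]>.108)&(P[...,2]<s['position'][2]-.04)&(abs(P[...,0]-.525)<.06)&(abs(P[...,1]+.28)<.05)
    q=P[m];u=(q[:,:2]-c)@ex;v=(q[:,:2]-c)@ey;k=abs(v+.004)<.006
    print(k.sum(),'u',np.percentile(u[k],[0,2,98,100]).round(4),'v',np.median(v[k]).round(4),'yaw',np.degrees(np.polyfit(u[k],v[k],1)[0]).round(2),'tilt',np.polyfit(q[k,2],v[k],1)[0].round(4),'dtool',(1000*s['tcp_rot'].T@(np.r_[c,0]-s['position']*[1,1,0])).round(2),s['position'][2].round(4))
E
python3 bl.py
python3 - <<'E'
from h import *
# reference for bias: reader front wall in same camera
z=np.load('side0.npz');P=z['P'];c=np.array([.5254,-.2792]);a=np.radians(-11.35);ex=np.array([np.cos(a),np.sin(a)]);ey=np.array([-ex[1],ex[0]])
u=(P[...,:2]-c)@ex;v=(P[...,:2]-c)@ey;m=(abs(u)<.04)&(abs(v+.105)<.012)&(P[...,2]>.02)&(P[...,2]<.08)
print('wall v (expect -.105)',np.median(v[m]),np.degrees(np.polyfit(u[m],v[m],1)[0]),m.sum())
E
```

```text
366 u [-0.0199 -0.0197  0.0186  0.0196] v -0.0043 yaw -0.0 tilt -0.0006 dtool [ 0.23 -0.31  0.  ] 0.2015
367 u [-0.0202 -0.0198  0.0187  0.0195] v -0.0043 yaw -0.52 tilt 0.0059 dtool [ 0.21 -0.32  0.  ] 0.2015
365 u [-0.0202 -0.0198  0.0184  0.0197] v -0.0043 yaw -0.3 tilt 0.0025 dtool [ 0.23 -0.31 -0.  ] 0.2015
360 u [-0.0201 -0.0198  0.0186  0.0197] v -0.0043 yaw -0.45 tilt 0.0025 dtool [ 0.24 -0.31 -0.  ] 0.2015
wall v (expect -.105) -0.10410507792344778 -0.16660090165068364 802
```

>>> send_rows --pt "255 0 0 0.004 0" --pt "255 0 0 0.004 0" --pt "255 0 0 0.003 0" --pt "255 0 0 0.002 0" --pt "255 0 0 0.002 0" --pt "255 0 0 0 0" --pt "255 0 0 0 0" --pt "255 0 0 0 0" --pt "255 0 0 0 0" --pt "255 0 0 0 0"

```text
time_s: 13.53
position: [0.5256, -0.2787, 0.1866]
tcp_rot: [[-0.98, 0.198, -0.0], [0.198, 0.98, 0.0], [0.0, 0.0, -1.0]]
force: [-0.3, 0.8, -1.9]
opening: 0.25
grasp_force: 30.0
```

```bash
python3 st.py
```

```text
13.5333 [ 0.52564 -0.27872  0.18659] [[-9.802e-01  1.978e-01 -1.000e-04]
 [ 1.978e-01  9.802e-01  4.000e-04]
 [ 2.000e-04  4.000e-04 -1.000e+00]] 78.59278823249196 [-0.32  0.78 -1.9 ] [ 0.277 -0.009 -0.009]
d tool mm [ 1.42553793e-01 -5.16343508e-01 -1.69334168e-04]
```

>>> send_rows --pt "255 0 0.0006 0 0" --pt "255 0 0 0.003 0" --pt "255 0 0 0 0" --pt "255 0 0 0 0" --pt "255 0 0 0 0" --pt "255 0 0 0 0" --pt "255 0 0 0 0"

```text
time_s: 14.12
position: [0.5259, -0.2785, 0.1836]
tcp_rot: [[-0.98, 0.198, 0.0], [0.198, 0.98, -0.0], [-0.0, -0.0, -1.0]]
force: [0.3, 0.7, -2.4]
opening: 0.251
grasp_force: 30.0
```

```bash
python3 st.py
```

```text
14.1167 [ 0.52585 -0.27848  0.1836 ] [[-9.803e-01  1.977e-01  1.000e-04]
 [ 1.977e-01  9.803e-01 -3.000e-04]
 [-1.000e-04 -2.000e-04 -1.000e+00]] 78.59905940523606 [ 0.29  0.67 -2.39] [-0.067  0.044  0.004]
d tool mm [ 3.02951386e-01 -7.94933844e-01  1.46672276e-04]
```

>>> send_rows --pt "255 0 0.0002 0.002 0" --pt "255 0 0 0.002 0" --pt "255 0 0 0.003 0" --pt "255 0 0 0.003 0" --pt "255 0 0 0.002 0" --pt "255 0 0 0 0" --pt "255 0 0 0 0" --pt "255 0 0 0 0" --pt "255 0 0 0 0"

```text
time_s: 14.87
position: [0.526, -0.2783, 0.1717]
tcp_rot: [[-0.98, 0.198, 0.0], [0.198, 0.98, -0.0], [-0.0, -0.0, -1.0]]
force: [-0.8, 0.3, -2.3]
opening: 0.251
grasp_force: 30.0
```

```bash
python3 st.py
```

```text
14.8667 [ 0.52598 -0.27825  0.1717 ] [[-9.803e-01  1.977e-01  3.000e-04]
 [ 1.977e-01  9.803e-01 -3.000e-04]
 [-4.000e-04 -2.000e-04 -1.000e+00]] 78.59908872789585 [-0.85  0.3  -2.32] [0.083 0.01  0.022]
d tool mm [ 3.84340405e-01 -1.04598065e+00  9.36767168e-05]
```

Free fit, no load. Lowering the remaining 15 mm to TCP 0.1565.

>>> send_rows --pt "255 0 0 0.003 0" --pt "255 0 0 0.003 0" --pt "255 0 0 0.003 0" --pt "255 0 0 0.002 0" --pt "255 0 0 0.002 0" --pt "255 0 0 0.001 0" --pt "255 0 0 0.001 0" --pt "255 0 0 0 0" --pt "255 0 0 0 0" --pt "255 0 0 0 0" --pt "255 0 0 0 0" --pt "255 0 0 0 0"

```text
time_s: 15.87
position: [0.5259, -0.2782, 0.1567]
tcp_rot: [[-0.98, 0.198, 0.0], [0.198, 0.98, -0.0], [-0.0, -0.0, -1.0]]
force: [-0.1, 0.3, -3.2]
opening: 0.248
grasp_force: 30.0
```

```bash
python3 st.py
python3 - <<'E'
from m import *
p,d=capture('side');cv2.imwrite('pics/s4.png',cv2.resize(p[215:275,255:335],(800,600),interpolation=cv2.INTER_CUBIC))
P=pts('side',d);z=P[215:275,292:296,2];print(np.c_[np.arange(215,275),np.median(z,1).round(4)][:45].tolist())
E
```

```text
15.8667 [ 0.52591 -0.2782   0.15668] [[-9.803e-01  1.977e-01  2.000e-04]
 [ 1.977e-01  9.803e-01 -2.000e-04]
 [-2.000e-04 -1.000e-04 -1.000e+00]] 78.59896740213807 [-0.08  0.33 -3.2 ] [0.024 0.042 0.058]
d tool mm [ 3.00996480e-01 -1.08553639e+00  8.22685005e-05]
[[215.0, 0.2542], [216.0, 0.2542], [217.0, 0.2526], [218.0, 0.2499], [219.0, 0.2479], [220.0, 0.2459], [221.0, 0.2424], [222.0, 0.2407], [223.0, 0.238], [224.0, 0.2309], [225.0, 0.2296], [226.0, 0.2274], [227.0, 0.2245], [228.0, 0.2227], [229.0, 0.2204], [230.0, 0.2177], [231.0, 0.216], [232.0, 0.2139], [233.0, 0.1614], [234.0, 0.1604], [235.0, 0.1536], [236.0, 0.1508], [237.0, 0.1483], [238.0, 0.1471], [239.0, 0.1443], [240.0, 0.1401], [241.0, 0.1371], [242.0, 0.1357], [243.0, 0.1354], [244.0, 0.1324], [245.0, 0.1224], [246.0, 0.1191], [247.0, 0.1165], [248.0, 0.1142], [249.0, 0.1107], [250.0, 0.1089], [251.0, 0.1061], [252.0, 0.1025], [253.0, 0.1004], [254.0, 0.0974], [255.0, 0.0957], [256.0, 0.0953], [257.0, 0.0956], [258.0, 0.0945], [259.0, 0.0945]]
```

View pics/s4.png

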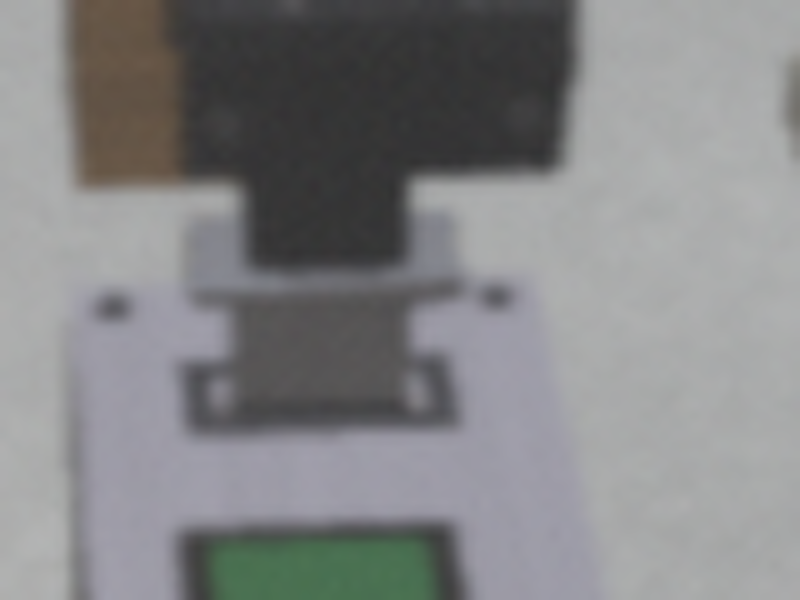

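The dark line sits at the cover level (crop row ~405, at the slot edge). The collar is about 35 mm clear and the side loads are about zero, so I'm handing in.

```bash
python3 -c "
from rig import *
print(hand_in())"
```

```text
the job is handed in; nothing more can be done
None
```

The job is handed in, with no verdict returned: the foot switch was pressed to its stop and released, and the gripper is holding the vane upright in the grey gauge's slot with its line level with the cover to within about 1 mm, collar about 35 mm clear and almost no side load.

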